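# Unstack the delivery and put each box in its stock tray

## Robot

A 6-joint arm with a two-finger parallel gripper is mounted at the origin on the work surface. World frame = base frame: x ahead of the robot, y to its left, z up, the work surface at z = 0. Lengths are in m, angles in rad, forces in N, time in s.
With the tool pointing down it reaches from about 0.425 to 0.95 m from the base axis. Payload 14.7 kg.
Tool frame: the origin (TCP) lies midway between the tips of the shut fingers; the grasp point (between the pads) lies 19 mm behind it; z points along the fingers, y is the line along which they close (so a half turn about z gives the same grasp; the last joint's range is limited). The gripper opens to 85 mm and grips with 20 to 120 N. Pads are 22 mm wide; open, the fingers measure 114 mm over their backs; the gripper's body (76 mm by 85 mm) begins 54 mm behind the grasp point. The pads swing forward as they close: fully open they stand 13 mm farther back than shut.
Start: joints at [1.067, 0.48, 1.596, -0, 1.065, -0.047], TCP at [0.287, 0.583, 0.202] pointing down, gripper open.
Joint ranges: [-2.75, 2.75], [-0.82, 2.05], [0.23, 2.67], [-1.56, 4.7], [0.09, 2.69], [-2.92, 2.92]. Speed limits (rad/s): [1.89, 1.89, 2.39, 3.01, 3.01, 3.01].

## Interface

Orientations are given as a rotation vector (axis times angle).
In Python, from bench import robot, imaging, models gives the robot as it stands.
- The arm moves only by the tool step_arm, never from a script. Its argument "moves" is a list that holds one entry, the list of rows, each a list of 7 numbers: the turn, a rotation vector about the tool's x, y, z in degrees, then the shift along the tool's x, y, z in cm, then the opening, from -1 (shut) to 1 (fully open). A call has 1 to 12 rows; each row is the pose to reach, as a shift and turn from the pose commanded when the call began, along the tool's axes at that moment; what a row does not reach only later rows make up. A row lasts 1/8 s, in which the tool goes at most 62.5 mm and 10.7 degrees, less where a joint would pass 70% of its speed; a pose out of reach is approached as far as the arm can. A call with a gripper value outside its range is refused whole. The fingers move at their own pace and stop on an object; the grip force is fixed at half the most. Time passes only in rows, so rows that repeat a pose let the fingers close. It gives the time, the measured TCP pose, the force, the opening and the grip force at its end, in the units of the state.
- robot.observe(): the state, without advancing time (a new reading comes with each control period).
- imaging.get_image(name): name is "scene" or "top"; returns (picture, depth): 480x640x3 uint8, red, green, blue; 480x640 float32, m along the optical axis (not along the pixel's ray), 0 where there is no reading.
- imaging.camera_params(name): a dict with "fovy" (degrees; the focal length in pixels is half the picture's height over the tangent of half this angle, whatever the lens; pixels are square), "cx", "cy" (the principal point, pixels), "world_to_cam" (4x4, takes a point from world to camera coordinates). Camera axes: x right, y down, z forward; pixel columns grow to the right and rows downward; lengths in m; the calibration is good to about 2 mm. A picture is of the moment at which its call begins. camera_params takes no time and is no camera call.
- robot.sign_off(): hands the job in; it is judged then, once.
Trained networks look in the newest picture that a camera, given by its name, has taken for a name from the list of things; names that differ only in an ending like _2 or _b are one class to them, and where a whole thing is asked for, a point or a joint stands for the part that bears it (a point fixed in the world has none). Each returns a list of dicts, best first, with "conf" (0 to 1); they miss things now and then, are a little off and sometimes report something else, mostly with a low value. They report only what shows in the picture. A call takes as long as a camera call. They do not tell look-alikes from the thing itself.
- models.recognise(camera, query): "at" ([x, y, z] in m, in the coordinates of the camera as it stood for that picture, good to about 4 mm: the middle of the surface that is visible of it).
- models.masks_of(camera, query): "mask" (480x640 bool, what is visible of it).
The state is a dict: "time": time; "joint_pos": joint angles; "qvel": joint speeds; "joint_torque": joint torques, N m; "eef_pos": TCP position; "eef_rot": TCP orientation; "ft_force": force on the tool from outside, world axes, zero at the start; "wrist_torque": the same for the moment, N m; "finger_gap": finger opening in m; "finger_force": force on a finger pad.
Only numpy, scipy, OpenCV 4.12 (cv2) and the standard library are available. Lean on these libraries where they do the work, as an engineer would, in place of code of your own. Each camera call takes 0.05 s, during which the arm holds its last target. There are 200 camera calls.

## Task

A delivery stands stacked on the black mat: two cases lying across two cartons. Take the stack apart from the top down and set each box in the tray with the floor of its own colour, flat on the tray floor, centred and lined up lengthwise with the tray. Set the boxes down gently, without dropping or tipping any, and do not disturb the oil can or the screw jar.

Things in the scene. Friction and masses are not known exactly. Their poses are not given: they have to be found in the camera images.
- red_case: Red socket-set case with bright latches and three bright ribs on the lid, 120 long (own x) x 40 wide (own y) x 32 mm high, about 0.35 kg. Origin: centre of its underside; z up. Smooth sides, flat top; it lies across the two cartons, its underside 43 mm above the bench. Starts in the upper layer of the stack. The two cases lie parallel, centres 80 mm apart.
- yellow_case: Yellow drill-bit case with black latches and three black ribs on the lid, 120 long (own x) x 40 wide (own y) x 32 mm high, about 0.35 kg. Origin: centre of its underside; z up. Smooth sides, flat top; it lies across the two cartons, its underside 43 mm above the bench. Starts in the upper layer of the stack. The two cases lie parallel, centres 80 mm apart.
- blue_carton: Blue cardboard carton with tan tape along its top and a white band near each end, 120 long (own x) x 40 wide (own y) x 40 mm high, about 0.3 kg. Origin: centre of its underside; z up. Starts in the lower layer of the stack, flat on a 3 mm black rubber mat on the bench. The two cartons lie parallel, centres 80 mm apart, square to the cases above.
- green_carton: Green cardboard carton with tan tape along its top and a white band near each end, 120 long (own x) x 40 wide (own y) x 40 mm high, about 0.3 kg. Origin: centre of its underside; z up. Starts in the lower layer of the stack, flat on a 3 mm black rubber mat on the bench. The two cartons lie parallel, centres 80 mm apart, square to the cases above.
- red_tray: Fixed low metal tray with a red floor, 158 long (own x) x 84 mm wide (own y). Its floor is 4 mm thick; each short end has a 14 mm high (above the bench), 4 mm thick lip, leaving 150 mm between the lips; the two long sides are open. Origin: centre of its underside, on the bench; z up. May stand anywhere on the bench and be turned up to 0.35 rad from the robot's x.
- yellow_tray: Fixed low metal tray with a yellow floor, 158 long (own x) x 84 mm wide (own y). Its floor is 4 mm thick; each short end has a 14 mm high (above the bench), 4 mm thick lip, leaving 150 mm between the lips; the two long sides are open. Origin: centre of its underside, on the bench; z up. May stand anywhere on the bench and be turned up to 0.35 rad from the robot's x.
- blue_tray: Fixed low metal tray with a blue floor, 158 long (own x) x 84 mm wide (own y). Its floor is 4 mm thick; each short end has a 14 mm high (above the bench), 4 mm thick lip, leaving 150 mm between the lips; the two long sides are open. Origin: centre of its underside, on the bench; z up. May stand anywhere on the bench and be turned up to 0.35 rad from the robot's x.
- green_tray: Fixed low metal tray with a green floor, 158 long (own x) x 84 mm wide (own y). Its floor is 4 mm thick; each short end has a 14 mm high (above the bench), 4 mm thick lip, leaving 150 mm between the lips; the two long sides are open. Origin: centre of its underside, on the bench; z up. May stand anywhere on the bench and be turned up to 0.35 rad from the robot's x.
- oil_can: Bystander: small loose red oil can, 58 mm across, with a thin brass spout to 108 mm high. Origin: centre of its underside.
- screw_jar: Bystander: loose amber glass jar with a steel cap, 56 mm across, 75 mm high. Origin: centre of its underside.
Mind the look-alikes: they are no part of the job. There is more than one size of the red_case; the one meant has the size given above.

How it is judged:
On the way, in this order (a step that is already met when the one before it is completed fails the run):
1. both cases lie in their own trays (horizontal distance between red_case and red_tray below 0.015 m and z of red_case in the frame of red_tray between 0.001 and 0.008 m and angle between the x axis of red_case and the x axis of red_tray, either way round below 0.2 rad and angle between each of red_case, yellow_case's own z axis and vertical below 0.1 rad and linear speed of each of red_case, yellow_case below 0.02 m/s and horizontal distance between yellow_case and yellow_tray below 0.015 m and z of yellow_case in the frame of yellow_tray between 0.001 and 0.008 m and angle between the x axis of yellow_case and the x axis of yellow_tray, either way round below 0.2 rad), for 0.2 s.
2. both cartons lie in their own trays (horizontal distance between blue_carton and blue_tray below 0.015 m and z of blue_carton in the frame of blue_tray between 0.001 and 0.008 m and angle between the x axis of blue_carton and the x axis of blue_tray, either way round below 0.2 rad and angle between each of blue_carton, green_carton's own z axis and vertical below 0.1 rad and linear speed of each of blue_carton, green_carton below 0.02 m/s and horizontal distance between green_carton and green_tray below 0.015 m and z of green_carton in the frame of green_tray between 0.001 and 0.008 m and angle between the x axis of green_carton and the x axis of green_tray, either way round below 0.2 rad), for 0.2 s.
At the end, for the whole second after the job is handed in: Each of the four boxes lies at rest in the tray of its own colour, flat on its floor (tilt under 0.1 rad, underside 1 to 8 mm above the tray's underside), its centre within 15 mm of the tray's centre and its long side within 0.2 rad of the tray's, either way round (all of step 1 and all of step 2); the robot touches nothing.
It fails at once if the oil can is pushed more than 20 mm or knocked over (distance of oil_can from where it was at the start of the episode above 0.02 m or angle between oil_can's own z axis and vertical above 0.4 rad).
It fails at once if the screw jar is pushed more than 20 mm or knocked over (distance of screw_jar from where it was at the start of the episode above 0.02 m or angle between screw_jar's own z axis and vertical above 0.4 rad).
It fails at once if a box is tipped over (more than 0.6 rad) (angle between any of red_case, yellow_case, blue_carton, green_carton's own z axis and vertical above 0.6 rad).
It fails at once if a box is dropped or falls (faster than 0.7 m/s while not held) ((contact force between red_case and the fingers below 0.1 N and linear speed of red_case above 0.7 m/s) or (contact force between yellow_case and the fingers below 0.1 N and linear speed of yellow_case above 0.7 m/s) or (contact force between blue_carton and the fingers below 0.1 N and linear speed of blue_carton above 0.7 m/s) or (contact force between green_carton and the fingers below 0.1 N and linear speed of green_carton above 0.7 m/s)).
It also fails if it takes over 112 s, if anything falls off the work surface, if the arm or the gripper's body presses on something with over 40 N, if the wrist force passes 120 N, or if a joint passes its speed limit or range.

## Working session

There is one attempt and no reset: what is moved stays moved. The work goes in short steps, Python scripts to look and compute and a tool call to move; the robot and the scene stay as the last step left them, time stands still between calls to the robot, and variables do not carry over. Pictures are saved under pics/ and viewed, at most 14 in all, crops included, and the job is handed in when it is done.

Besides the shell and the picture viewer there is one more tool, called after "Request:" by a JSON object that holds its "name" and its "arguments". step_arm: Moves the arm, as the interface text tells. Its arguments: {"type":"object","properties":{"moves":{"type":"array","items":{"type":"array","items":{"type":"array","items":{"type":"number"}}}}},"required":["moves"]}

```bash
mkdir -p pics
cat > h.py <<'E'
import numpy as np, cv2
from bench import robot, imaging, models
from scipy.spatial.transform import Rotation as R
def cam(n):
    p=imaging.camera_params(n); f=240/np.tan(np.radians(p['fovy'])/2)
    return f,p['cx'],p['cy'],np.linalg.inv(np.array(p['world_to_cam']))
def cloud(n,d):
    f,cx,cy,T=cam(n); v,u=np.mgrid[:480,:640]
    P=np.stack([(u-cx)/f*d,(v-cy)/f*d,d],-1)
    return P@T[:3,:3].T+T[:3,3]
E
python3 - <<'E'
from h import *
for n in('scene','top'):
    im,d=imaging.get_image(n); cv2.imwrite(f'pics/{n}0.png',im[...,::-1]); np.savez(f'{n}0.npz',im=im,d=d)
    f,cx,cy,T=cam(n); print(n,f,cx,cy,T.round(3).tolist(),(d>0).mean())
    for q in 'red_case yellow_case blue_carton green_carton red_tray yellow_tray blue_tray green_tray oil_can screw_jar'.split():
        for r in models.recognise(n,q)[:3]:
            a=np.array(r['at']);w=T[:3,:3]@a+T[:3,3];print(q,round(r['conf'],2),w.round(3),'px',(f*a[0]/a[2]+cx).round(),(f*a[1]/a[2]+cy).round())
s=robot.observe();print(s)
E
```

```text
scene 591.2949941600739 313.826750841549 239.12221118589764 [[0.32, 0.765, -0.559, 1.269], [0.947, -0.252, 0.197, -0.286], [0.01, -0.593, -0.805, 1.185], [0.0, 0.0, 0.0, 1.0]] 0.9958268229166667
red_case 0.9 [ 0.632 -0.058  0.073] px 314.0 291.0
red_case 0.74 [ 0.282 -0.292  0.045] px 180.0 208.0
yellow_case 0.95 [0.625 0.022 0.075] px 347.0 279.0
blue_carton 0.61 [ 0.597 -0.015  0.046] px 327.0 280.0
green_carton 0.65 [ 0.676 -0.003  0.038] px 344.0 309.0
red_tray 0.97 [0.527 0.386 0.003] px 467.0 225.0
yellow_tray 0.59 [ 0.517 -0.409  0.001] px 152.0 308.0
yellow_tray 0.37 [ 0.634 -0.059  0.077] px 314.0 291.0
blue_tray 0.57 [ 0.467 -0.174 -0.   ] px 246.0 264.0
green_tray 0.96 [0.473 0.182 0.003] px 384.0 229.0
green_tray 0.35 [ 0.518 -0.407  0.002] px 153.0 308.0
oil_can 0.87 [0.683 0.208 0.052] px 433.0 283.0
screw_jar 0.97 [0.461 0.007 0.06 ] px 317.0 229.0
screw_jar 0.37 [0.621 0.021 0.073] px 346.0 278.0
screw_jar 0.31 [ 0.465 -0.171  0.002] px 247.0 263.0
top 564.4482721380848 325.94355409083784 247.05596285237274 [[-0.006, -0.982, 0.189, 0.239], [-1.0, 0.006, -0.002, 0.01],
[... 750 characters left out ...]
 1.1, 'joint_pos': array([ 1.06740307e+00,  4.80164006e-01,  1.59629986e+00,  1.91465318e-05,
        1.06510800e+00, -4.66184495e-02]), 'qvel': array([-1.49080867e-03, -9.07563234e-04,  1.14415062e-03,  2.32383187e-03,
        1.24243540e-03,  2.70370754e-06]), 'joint_torque': array([ 7.83644864e-04, -9.50486898e+01, -4.30637205e+01,  1.07623869e-04,
        8.00245234e-04,  1.71528814e-05]), 'eef_pos': array([0.28666989, 0.58336449, 0.20251998]), 'eef_rot': array([-7.11290689e-01, -3.06000067e+00, -3.85653599e-05]), 'ft_force': array([ 0.34952997, -0.58456901, -0.48664295]), 'wrist_torque': array([0.01448957, 0.00323495, 0.01982875]), 'finger_force': 0.0, 'finger_gap': 0.08560676243261353}
```

View pics/scene0.png

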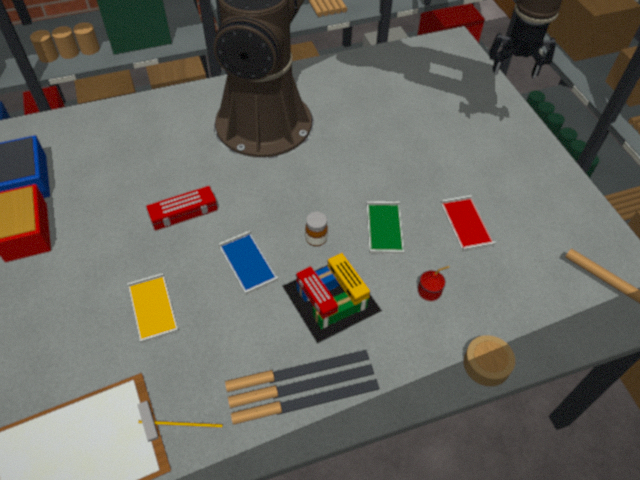

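View pics/top0.png

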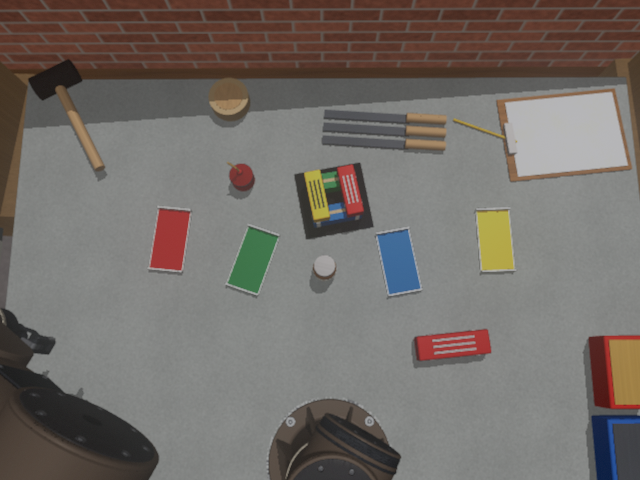

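The scene shows the stack on the mat: in the top view red case (349,190), yellow (316,196), blue (336,215), green (332,182). The trays are red (170,239), green (253,260), blue (396,262) and yellow (494,240). The bystanders are the oil can (242,177) and the jar (323,268).

Red_case candidates in the top view: the stacked one at (349,190) and a larger lone one at (452,345). The red tool box at the right edge (615,370) is no candidate. The description puts it in the stack, so I choose (349,190). Next I measure and crop it.

```bash
cat >> h.py <<'E'
def rect(p):
    (c,s,_),b=cv2.minAreaRect((p*1000).astype(np.float32)),None
    b=cv2.boxPoints(cv2.minAreaRect((p*1000).astype(np.float32)))
    e=[b[1]-b[0],b[2]-b[1]]; L=sorted(e,key=np.linalg.norm)[1]
    a=(np.degrees(np.arctan2(L[1],L[0]))+90)%180-90
    return np.round(c,1),np.round(sorted(s),1),round(float(a),1)
def measure(n,q,im,d,zr,near=None):
    P=cloud(n,d); f,cx,cy,T=cam(n)
    for r in models.masks_of(n,q)[:3]:
        m=r['mask']&(d>0)
        m=cv2.erode(m.astype(np.uint8),np.ones((2,2)))>0
        p=P[m]; 
        if len(p)<20: continue
        z=p[:,2]; hi=np.percentile(z,80)
        lo,h=zr; k=(z>lo)&(z<h)
        if k.sum()<20: print(n,q,'few',hi); continue
        p=p[k]; med=np.median(p[:,:2],0); p=p[np.linalg.norm(p[:,:2]-med,axis=1)<.1]
        print(n,q,round(r['conf'],2),'rect',*rect(p[:,:2]),'medxy',(med*1000).round(1),'z med',(np.median(p[:,2])*1000).round(1),len(p))
E
python3 - <<'E'
from h import *
ims={}
for n in('scene','top'):
    im,d=imaging.get_image(n); ims[n]=im
    for q in('red_case','yellow_case'): measure(n,q,im,d,(.066,.09))
    for q in('blue_carton','green_carton'): measure(n,q,im,d,(.034,.055))
    for q in('red_tray','yellow_tray','blue_tray','green_tray'): measure(n,q,im,d,(-.01,.03))
a=cv2.resize(ims['top'][155:245,285:385],None,fx=6,fy=6,interpolation=cv2.INTER_CUBIC)
cv2.imwrite('pics/crop1.png',a[...,::-1])
E
```

```text
scene red_case few 0.04513074071919694
scene red_case 0.68 rect [630.9 -53.4] [ 40.1 117.2] 11.5 medxy [634.4 -53.8] z med 74.0 823
scene yellow_case 0.87 rect [616.   25.9] [ 43.1 122.1] 12.1 medxy [618.9  25.1] z med 74.1 833
scene yellow_case few 0.006583476785038923
scene blue_carton 0.83 rect [590.9 -37.4] [39.6 80.8] -71.0 medxy [584.6 -14. ] z med 41.7 180
scene blue_carton few 0.006061580687047252
scene green_carton 0.95 rect [662.7  -7. ] [ 39.8 120. ] -82.6 medxy [ 6.69e+02 -3.00e-01] z med 42.0 269
scene red_tray 0.94 rect [523.7 389. ] [ 88.  164.7] -6.7 medxy [526.  387.3] z med 4.2 1615
scene yellow_tray 0.6 rect [ 518.2 -408.4] [ 83.7 160.6] 2.0 medxy [ 520.2 -408.5] z med 3.8 2279
scene blue_tray 0.89 rect [ 464.7 -170. ] [ 83.1 163. ] 9.7 medxy [ 467.4 -170.5] z med 3.7 1852
scene green_tray 0.63 rect [473.1 185.8] [ 88.8 162.2] -19.8 medxy [477.1 184.8] z med 3.9 1682
top red_case few 0.04583624860482632
top red_case 0.57 rect [623.2 -49. ] [ 39.5 118.4] 11.6 medxy [621.1 -49.7] z med 74.1 759
top yellow_case 0.81 rect [611.9  29.5] [ 41.2 117.8] 11.2 medxy [609.3  30. ] z med 74.1 797
top blue_carton 0.64 rect [574.1  -3.9] [38.  73.8] -76.4 medxy [575.6 -20.1] z med 42.0 220
top green_carton 0.52 rect [655.6  -5.4] [35.9 36.3] -82.5 medxy [654.4  -3.7] z med 41.4 204
top red_tray 0.9 rect [519.9 389.9] [ 84.3 157.2] -5.6 medxy [519.6 389.8] z med 3.8 2053
top yellow_tray 0.67 rect [ 513.8 -406.7] [ 84.7 156.5] 1.1 medxy [ 512.8 -406.5] z med 3.3 2053
top blue_tray 0.78 rect [ 461.8 -168.5] [ 82.8 156. ] 9.9 medxy [ 459.2 -168.7] z med 3.4 2032
top blue_tray few 0.07612072294066463
top blue_tray 0.16 rect [560.4 -21.3] [  3.  111.8] -78.7 medxy [560.  -18.9] z med 19.2 92
top green_tray 0.59 rect [468.1 185.2] [ 81.9 154.3] -19.0 medxy [468.7 185.6] z med 3.6 2017
```

View pics/crop1.png

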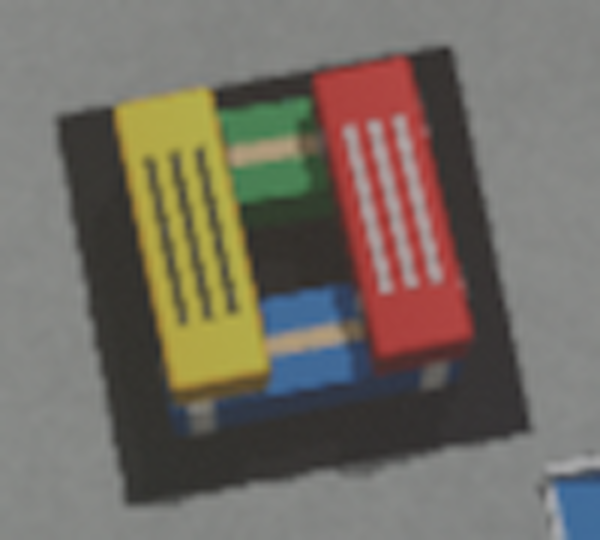

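The crop confirms the stack: the red case with three bright ribs (crop 390,210) and the yellow one (190,240) lie on the blue and green cartons. They measure 118×40 mm with tops at about 74 mm in both views, so this is the right red case. Averaging the views gives red (627,-51), yellow (614,28), blue (581,-19.5) and green (660,-4), with yaw about 11°.

```bash
cat > plan.py <<'E'
import sys; from h import *
# plan.py x y z yaw_of_tool_y(deg) [...more]: rows from present pose, tool vertical
s=robot.observe(); M=R.from_rotvec(s['eef_rot']).as_matrix(); p=s['eef_pos']
print('t',round(s['time'],2),'pos',(p*1000).round(1),'yaw',np.degrees(np.arctan2(M[1,1],M[0,1])).round(1),'j',s['joint_pos'].round(2),'gap',round(s['finger_gap'],4))
v=list(map(float,sys.argv[1:]))
for i in range(0,len(v),4):
    a=np.radians(v[i+3]); y=np.array([np.cos(a),np.sin(a),0]); z=np.array([0,0,-1.]); G=np.stack([np.cross(y,z),y,z],1)
    print(np.degrees(R.from_matrix(M.T@G).as_rotvec()).round(1),(M.T@(np.array(v[i:i+3])-p)*100).round(2))
E
python3 plan.py .627 -.051 .2 101
```

```text
t 2.0 pos [286.7 583.3 202.5] yaw 63.8 j [ 1.07  0.48  1.6  -0.    1.07 -0.05] gap 0.0852
[ -0.    0.  -37.2] [-58.52 -41.92   0.25]
```

Request:
{"name": "step_arm", "arguments": {"moves": [[[0,0,-37.2,-58.5,-41.9,2,0.4],[0,0,-37.2,-58.5,-41.9,2,0.4],[0,0,-37.2,-58.5,-41.9,2,0.4],[0,0,-37.2,-58.5,-41.9,2,0.4],[0,0,-37.2,-58.5,-41.9,2,0.4],[0,0,-37.2,-58.5,-41.9,2,0.4],[0,0,-37.2,-58.5,-41.9,2,0.4],[0,0,-37.2,-58.5,-41.9,2,0.4],[0,0,-37.2,-58.5,-41.9,2,0.4],[0,0,-37.2,-58.5,-41.9,2,0.4],[0,0,-37.2,-58.5,-41.9,2,0.4],[0,0,-37.2,-58.5,-41.9,2,0.4]]]}}

```text
time: 3.5
eef_pos: [0.6279, -0.0534, 0.1825]
eef_rot: [-0.3, 3.127, -0.0]
ft_force: [-0.2, 0.2, 0.0]
finger_gap: 0.0595
finger_force: 0.0
```

```bash
python3 plan.py .627 -.051 .18 101 .627 -.051 .046 101
python3 - <<'E'
from h import *
im,d=imaging.get_image('scene'); cv2.imwrite('pics/s1.png',cv2.resize(im[180:360,200:440],None,fx=3,fy=3)[...,::-1])
E
```

```text
t 3.5 pos [627.9 -53.4 182.5] yaw 101.0 j [-0.13  0.47  1.67 -0.    1.   -1.89] gap 0.0595
[-0.  0. -0.] [0.05 0.25 0.25]
[-0.  0. -0.] [ 0.05  0.26 13.65]
```

View pics/s1.png

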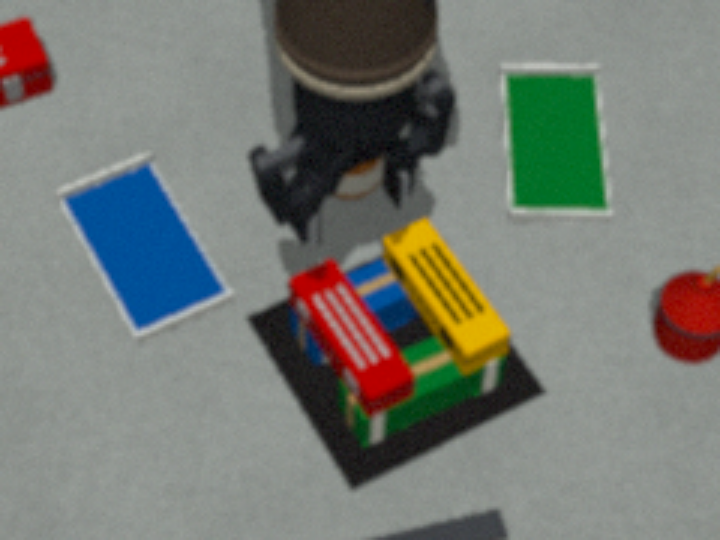

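The gripper hovers above the stack at crop (350,180), fingers astride the red case, and the bystanders are clear. I descend.

Request:
{"name": "step_arm", "arguments": {"moves": [[[0,0,0,0.1,0.3,5,0.4],[0,0,0,0.1,0.3,8,0.4],[0,0,0,0.1,0.3,10,0.4],[0,0,0,0.1,0.3,11.5,0.4],[0,0,0,0.1,0.3,12.5,0.4],[0,0,0,0.1,0.3,13.2,0.4],[0,0,0,0.1,0.3,13.6,0.4],[0,0,0,0.1,0.3,13.6,0.4]]]}}

```text
time: 4.55
eef_pos: [0.6254, -0.048, 0.0466]
eef_rot: [-0.302, 3.127, -0.0]
ft_force: [-0.1, -0.5, -0.1]
finger_gap: 0.0598
finger_force: 0.0
```

Request:
{"name": "step_arm", "arguments": {"moves": [[[0,0,0,0,0,0,0],[0,0,0,0,0,0,-0.3],[0,0,0,0,0,0,-0.6],[0,0,0,0,0,0,-1],[0,0,0,0,0,0,-1],[0,0,0,0,0,0,-1]]]}}

```text
time: 5.3
eef_pos: [0.6253, -0.048, 0.0465]
eef_rot: [0.302, -3.127, 0.0]
ft_force: [0.5, 0.7, 0.1]
finger_gap: -0.0001
finger_force: 0.0
```

```bash
python3 plan.py .522 .3895 .2 84 .522 .3895 .008 84
```

```text
t 5.3 pos [625.3 -48.   46.5] yaw 101.0 j [-0.12  0.63  1.78 -0.    0.73 -1.89] gap -0.0001
[-0. -0. 17.] [  1.78  44.91 -15.35]
[-0. -0. 17.] [ 1.78 44.91  3.85]
```

Run:
```python
from h import *
im,d=imaging.get_image('scene'); cv2.imwrite('pics/s2.png',cv2.resize(im[180:360,200:440],None,fx=3,fy=3)[...,::-1])
im,d=imaging.get_image('top'); cv2.imwrite('pics/t2.png',cv2.resize(im[120:280,240:440],None,fx=3,fy=3)[...,::-1])
```

```text
(no output)
```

View pics/s2.png

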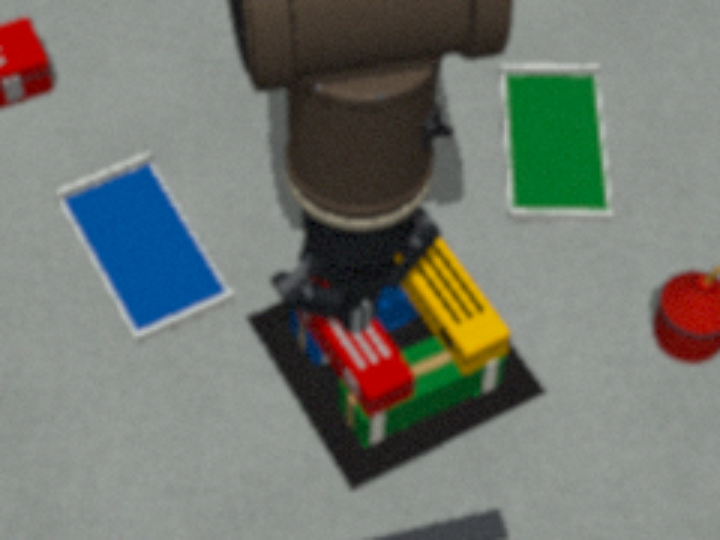

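View pics/t2.png

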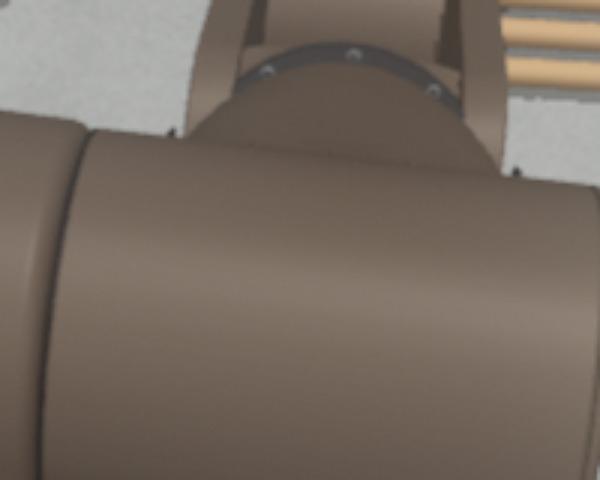

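The scene crop shows the fingers shut near (355,305), apparently above the red case rather than around it. I check the true tip height from depth against the reported TCP.

Run:
```python
from h import *
im,d=imaging.get_image('scene'); P=cloud('scene',d); f,cx,cy,T=cam('scene'); W=np.linalg.inv(T)
for w in([.6253,-.048,.0465],[.627,-.051,.075]):
    a=W[:3,:3]@w+W[:3,3]; print('px',f*a[0]/a[2]+cx,f*a[1]/a[2]+cy)
for v in range(264,306,3): print(v,[(u,*(P[v,u]*1000).round().astype(int).tolist(),int(im[v,u].max())) for u in(308,312,316,320,324)])
```

```text
px 317.39559367205356 293.88347565152475
px 316.54418748390185 288.15899247451887
264 [(308, 651, -79, 216, 34), (312, 657, -73, 222, 23), (316, 661, -66, 225, 27), (320, 662, -58, 223, 31), (324, 665, -50, 223, 27)]
267 [(308, 644, -77, 195, 32), (312, 658, -73, 213, 24), (316, 660, -65, 212, 34), (320, 661, -57, 210, 29), (324, 663, -50, 210, 30)]
270 [(308, 643, -76, 183, 27), (312, 641, -67, 175, 23), (316, 650, -62, 186, 34), (320, 635, -47, 157, 22), (324, 641, -41, 163, 17)]
273 [(308, 644, -77, 173, 51), (312, 642, -67, 165, 33), (316, 649, -61, 173, 25), (320, 623, -43, 126, 22), (324, 640, -40, 150, 27)]
276 [(308, 623, -70, 127, 49), (312, 627, -62, 129, 36), (316, 648, -61, 160, 20), (320, 644, -50, 149, 32), (324, 643, -41, 142, 27)]
279 [(308, 633, -73, 133, 43), (312, 635, -65, 130, 46), (316, 644, -59, 142, 26), (320, 633, -46, 118, 28), (324, 637, -38, 120, 33)]
282 [(308, 644, -76, 138, 30), (312, 638, -66, 124, 22), (316, 640, -57, 124, 25), (320, 636, -47, 112, 62), (324, 630, -35, 97, 51)]
285 [(308, 643, -76, 125, 47), (312, 628, -62, 95, 39), (316, 635, -55, 10
[... 158 characters left out ...]
8, 67), (324, 630, -35, 73, 173)]
291 [(308, 628, -71, 75, 150), (312, 631, -63, 75, 173), (316, 632, -54, 72, 146), (320, 635, -46, 72, 158), (324, 638, -37, 73, 176)]
294 [(308, 630, -72, 66, 94), (312, 637, -65, 73, 184), (316, 640, -57, 73, 167), (320, 643, -49, 75, 176), (324, 644, -40, 72, 177)]
297 [(308, 627, -71, 48, 87), (312, 643, -67, 72, 147), (316, 650, -60, 79, 182), (320, 650, -51, 74, 183), (324, 652, -42, 72, 177)]
300 [(308, 610, -65, 5, 88), (312, 646, -68, 64, 88), (316, 658, -63, 80, 183), (320, 656, -53, 72, 175), (324, 661, -46, 76, 187)]
303 [(308, 618, -68, 4, 20), (312, 647, -68, 52, 82), (316, 659, -63, 69, 153), (320, 665, -56, 76, 182), (324, 669, -48, 77, 186)]
```

The tips really stand at z of about 85 mm while the report says 46.5 mm, so the reported TCP height is off by nearly 40 mm. I raise, open and measure the offset more finely.

Request:
{"name": "step_arm", "arguments": {"moves": [[[0,0,0,0,0,-4,-1],[0,0,0,0,0,-8,-1],[0,0,0,0,0,-8,-1],[0,0,0,0,0,-8,-1]]]}}

```text
time: 5.95
eef_pos: [0.625, -0.0479, 0.1262]
eef_rot: [0.302, -3.127, -0.0]
ft_force: [-0.2, 0.6, -0.5]
finger_gap: 0.0002
finger_force: 0.0
```

Run:
```python
from h import *
s=robot.observe(); print((s['eef_pos']*1000).round(1))
f,cx,cy,T=cam('scene'); p=s['eef_pos']
for k in range(2):
    im,d=imaging.get_image('scene'); P=cloud('scene',d)
    m=(np.abs(P[...,1]-p[1])<.03)&(np.abs(P[...,0]-p[0]-.01)<.03)&(P[...,2]>.095)&(P[...,2]<.25)
    q=P[m]; o=np.argsort(q[:,2])[:25]; print((q[o]*1000).round().astype(int).tolist())
W=np.linalg.inv(T)
for dz in(0,.04):
    a=W[:3,:3]@(p+[0,0,dz])+W[:3,3]; print('px',f*a[0]/a[2]+cx,f*a[1]/a[2]+cy)
a=im[200:320,250:390]; cv2.imwrite('pics/s3.png',cv2.resize(a,None,fx=5,fy=5)[...,::-1])
```

```text
[625.  -47.9 126.2]
[[634, -54, 155], [637, -50, 157], [635, -41, 157], [633, -53, 158], [633, -55, 158], [635, -43, 159], [637, -46, 159], [638, -53, 160], [626, -60, 161], [637, -50, 161], [638, -48, 161], [634, -58, 161], [636, -46, 162], [635, -41, 162], [630, -35, 162], [636, -50, 163], [630, -37, 163], [634, -56, 163], [635, -54, 163], [633, -38, 165], [637, -44, 165], [636, -46, 166], [634, -45, 166], [635, -60, 167], [635, -59, 167]]
[[633, -53, 157], [635, -54, 157], [635, -41, 158], [637, -50, 158], [637, -52, 159], [634, -56, 159], [630, -37, 160], [637, -46, 160], [635, -45, 160], [637, -48, 160], [636, -52, 162], [629, -34, 162], [634, -54, 162], [637, -44, 162], [638, -51, 163], [632, -60, 163], [635, -58, 163], [632, -53, 163], [636, -41, 163], [634, -47, 164], [635, -45, 164], [637, -48, 164], [631, -37, 165], [622, -63, 165], [629, -34, 165]]
px 317.93889488834225 274.38861260034116
px 318.2362258352157 263.88559699355443
```

View pics/s3.png

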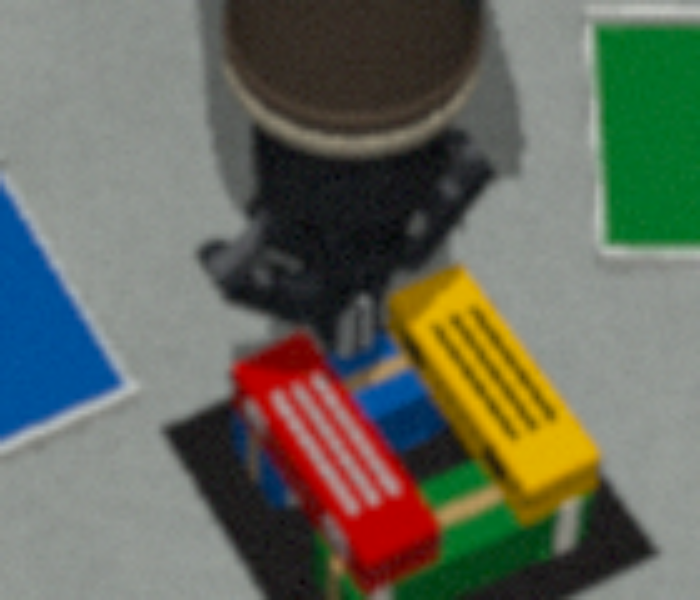

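The closed tips (crop 355,350) stand at about 156 mm while the report says 126 mm, so true height is about reported + 30 mm. Sideways it agrees. I use that and descend again.

Request:
{"name": "step_arm", "arguments": {"moves": [[[0,0,0,0,-0.3,0,0.4],[0,0,0,0,-0.3,2,0.4],[0,0,0,0,-0.3,3,0.4],[0,0,0,0,-0.3,5,0.4],[0,0,0,0,-0.3,7,0.4],[0,0,0,0,-0.3,8.5,0.4],[0,0,0,0,-0.3,9.5,0.4],[0,0,0,0,-0.3,10.2,0.4],[0,0,0,0,-0.3,10.7,0.4],[0,0,0,0,-0.3,10.7,0.4]]]}}

```text
time: 7.3
eef_pos: [0.6259, -0.0509, 0.0194]
eef_rot: [0.302, -3.127, -0.0]
ft_force: [0.1, -0.6, -1.3]
finger_gap: 0.06
finger_force: 0.0
```

Request:
{"name": "step_arm", "arguments": {"moves": [[[0,0,0,0,0,0,0],[0,0,0,0,0,0,-0.3],[0,0,0,0,0,0,-0.6],[0,0,0,0,0,0,-1],[0,0,0,0,0,0,-1]]]}}

```text
time: 7.92
eef_pos: [0.6263, -0.0509, 0.0202]
eef_rot: [-0.302, 3.126, -0.0]
ft_force: [-1.0, -0.1, 5.6]
finger_gap: 0.0389
finger_force: 61.4
```

```bash
python3 plan.py .522 .3895 .2 84 .522 .3895 -.02 84
```

```text
t 7.92 pos [626.3 -50.9  20.2] yaw 101.0 j [-0.13  0.67  1.79  0.    0.69 -1.89] gap 0.0389
[-0.   0.1 17. ] [  1.8   45.22 -17.99]
[-0.   0.1 17. ] [ 1.82 45.23  4.01]
```

Gripped, gap 39 mm at 61 N. I lift and carry.

Request:
{"name": "step_arm", "arguments": {"moves": [[[0,0,0,0,0,-1,-1],[0,0,0,0,0,-3,-1],[0,0,0,0,0,-7,-1],[0,0,0,0,0,-12,-1],[0,0,0,0,0,-15,-1],[0,0,5,0.3,5,-15,-1],[0,0,10,0.7,10,-15,-1],[0,0,17,1,15,-15,-1],[0,0,17,1.3,20,-15,-1],[0,0,17,1.6,25,-15,-1],[0,0,17,1.8,30,-15,-1],[0,0,17,1.8,35,-15,-1]]]}}

```text
time: 9.43
eef_pos: [0.5408, 0.2908, 0.1711]
eef_rot: [0.164, 3.136, 0.001]
ft_force: [1.2, -0.9, -2.5]
finger_gap: 0.039
finger_force: 61.2
```

```bash
python3 plan.py .522 .3895 .08 84 .522 .3895 -.02 84
```

```text
t 9.43 pos [540.8 290.8 171.1] yaw 84.0 j [ 0.44  0.46  1.72 -0.    0.96 -1.02] gap 0.039
[0.  0.1 0. ] [2.91 9.62 9.12]
[0.  0.1 0. ] [ 2.92  9.61 19.12]
```

Request:
{"name": "step_arm", "arguments": {"moves": [[[0,0,0,1.5,5,2,-1],[0,0,0,2.9,9.6,5,-1],[0,0,0,2.9,9.6,9,-1],[0,0,0,2.9,9.6,12,-1],[0,0,0,2.9,9.6,14.5,-1],[0,0,0,2.9,9.6,16.5,-1],[0,0,0,2.9,9.6,17.5,-1],[0,0,0,2.9,9.6,18.1,-1],[0,0,0,2.9,9.6,18.4,-1],[0,0,0,2.9,9.6,18.6,-1],[0,0,0,2.9,9.6,18.6,-1]]]}}

```text
time: 10.8
eef_pos: [0.5226, 0.3878, -0.0162]
eef_rot: [0.164, 3.137, 0.0]
ft_force: [-0.7, 0.5, -3.8]
finger_gap: 0.0391
finger_force: 61.3
```

Run:
```python
from h import *
im,d=imaging.get_image('scene'); P=cloud('scene',d); p=robot.observe()['eef_pos']; print(p)
a=im[150:300,400:560]; cv2.imwrite('pics/s4.png',cv2.resize(a,None,fx=4,fy=4)[...,::-1])
measure('scene','red_case',im,d,(.02,.06)); measure('scene','red_tray',im,d,(-.01,.012))
```

```text
[ 0.52257911  0.38776203 -0.01622678]
scene red_case 0.76 rect [ 266.9 -285.9] [ 59.4 167.8] -84.3 medxy [ 277.9 -285.3] z med 42.8 1425
scene red_case 0.69 rect [547.8 382.5] [42.  77.9] -5.1 medxy [559.1 381.1] z med 36.7 408
```

View pics/s4.png

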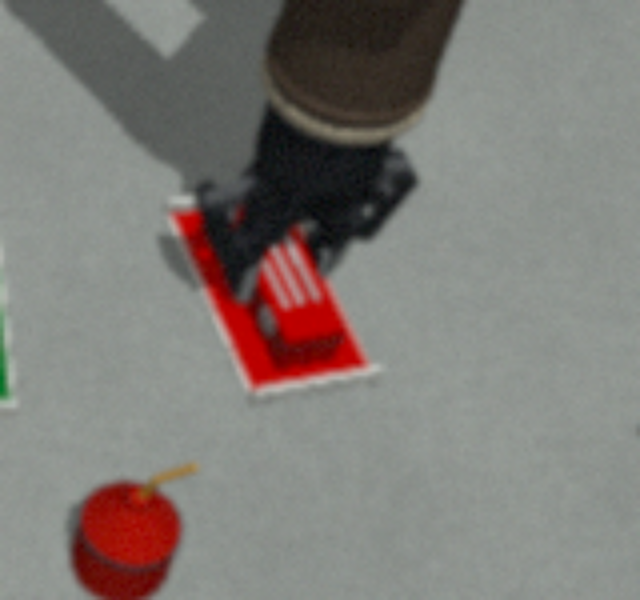

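The red case sits lined up in the tray at crop (300,310), a couple of mm above the floor. I lower the rest and release.

Request:
{"name": "step_arm", "arguments": {"moves": [[[0,0,0,0,0,0.1,-1],[0,0,0,0,0,0.2,-1],[0,0,0,0,0,0.3,-1],[0,0,0,0,0,0.3,-1]]]}}

```text
time: 11.45
eef_pos: [0.5225, 0.3877, -0.0188]
eef_rot: [0.164, 3.137, 0.0]
ft_force: [-3.0, -1.9, 10.8]
finger_gap: 0.0387
finger_force: 63.0
```

Request:
{"name": "step_arm", "arguments": {"moves": [[[0,0,0,0,0,0,-0.1],[0,0,0,0,0,0,0.1],[0,0,0,0,0,0,0.3],[0,0,0,0,0,0,0.4],[0,0,0,0,0,-2,0.4],[0,0,0,0,0,-6,0.4],[0,0,0,0,0,-12,0.4],[0,0,0,0,0,-16,0.4],[0,0,0,0,0,-16,0.4]]]}}

```text
time: 12.58
eef_pos: [0.5244, 0.3891, 0.1456]
eef_rot: [0.163, 3.132, 0.007]
ft_force: [-0.4, -0.2, -0.3]
finger_gap: 0.06
finger_force: 0.0
```

```bash
python3 plan.py .614 .028 .14 101 .614 .028 .019 101;  python3 - <<'E'
from h import *
for n in('top','scene'):
    im,d=imaging.get_image(n)
    measure(n,'red_case',im,d,(.025,.05)); measure(n,'yellow_case',im,d,(.066,.09))
E
```

```text
t 12.57 pos [524.4 389.1 145.6] yaw 84.0 j [ 0.59  0.54  1.65 -0.    0.95 -0.87] gap 0.06
[  0.2   0.4 -17. ] [-12.66 -34.98   0.47]
[  0.2   0.4 -17. ] [-12.59 -35.04  12.57]
top red_case 0.95 rect [527.5 381.5] [ 28.8 102.9] -5.5 medxy [533.4 376.2] z med 34.9 350
top red_case 0.6 rect [ 260.5 -283.3] [ 57.6 168.6] -85.1 medxy [ 259.4 -279.8] z med 43.4 1714
top yellow_case 0.93 rect [610.7  28.9] [ 39.3 117. ] 11.4 medxy [609.3  27.8] z med 74.2 774
scene red_case 0.67 rect [ 266.6 -286.8] [ 62.  167.6] -83.5 medxy [ 274.8 -289. ] z med 43.0 1370
scene red_case 0.56 rect [524.8 383.7] [ 41.1 122.3] -4.9 medxy [530.3 381.5] z med 35.1 608
scene yellow_case 0.79 rect [617.5  25.5] [ 42.5 119.3] 10.0 medxy [619.5  26.2] z med 74.2 813
scene yellow_case few 0.043324012918791246
```

Red is down, about 5 mm from the tray centre. Next, yellow.

Request:
{"name": "step_arm", "arguments": {"moves": [[[0,0,-8,-5,-5,0,0.4],[0,0,-17,-7,-11,0,0.4],[0,0,-17,-9,-17,0,0.4],[0,0,-17,-10.5,-23,0,0.4],[0,0,-17,-11.5,-29,0,0.4],[0,0,-17,-12.6,-35,0,0.4],[0,0,-17,-12.6,-35,0,0.4],[0,0,-17,-12.6,-35,0,0.4]]]}}

```text
time: 13.88
eef_pos: [0.611, 0.0262, 0.1398]
eef_rot: [0.3, -3.126, -0.001]
ft_force: [-0.2, 1.0, -0.5]
finger_gap: 0.0596
finger_force: 0.0
```

```bash
python3 plan.py .614 .028 .019 101
```

```text
t 13.88 pos [611.   26.2 139.8] yaw 100.9 j [-0.01  0.49  1.75  0.    0.9  -1.77] gap 0.0596
[ 0.  -0.1 -0.1] [-0.35  0.12 12.08]
```

Request:
{"name": "step_arm", "arguments": {"moves": [[[0,0,0,-0.3,0.1,3,0.4],[0,0,0,-0.3,0.1,6,0.4],[0,0,0,-0.3,0.1,8.5,0.4],[0,0,0,-0.3,0.1,10.5,0.4],[0,0,0,-0.3,0.1,11.5,0.4],[0,0,0,-0.3,0.1,12.0,0.4],[0,0,0,-0.3,0.1,12.0,0.4],[0,0,0,-0.3,0.1,12,0],[0,0,0,-0.3,0.1,12,-0.4],[0,0,0,-0.3,0.1,12,-1],[0,0,0,-0.3,0.1,12,-1],[0,0,0,-0.3,0.1,12,-1]]]}}

```text
time: 15.38
eef_pos: [0.6146, 0.0281, 0.0214]
eef_rot: [-0.302, 3.126, 0.0]
ft_force: [-1.3, 1.0, 5.7]
finger_gap: 0.0387
finger_force: 61.5
```

```bash
python3 plan.py .516 -.4075 .16 91.5 .516 -.4075 -.0165 91.5
```

```text
t 15.38 pos [614.6  28.1  21.4] yaw 101.0 j [-0.    0.65  1.82  0.    0.67 -1.77] gap 0.0387
[-0.   0.1  9.5] [ 17.99 -40.87 -13.88]
[-0.   0.1  9.5] [ 18.01 -40.87   3.77]
```

Request:
{"name": "step_arm", "arguments": {"moves": [[[0,0,0,0,0,-1,-1],[0,0,0,0,0,-3,-1],[0,0,0,0,0,-7,-1],[0,0,0,0,0,-12,-1],[0,0,0,0,0,-15,-1],[0,0,2,2,-5,-15,-1],[0,0,4,4,-10,-15,-1],[0,0,6,6,-15,-15,-1],[0,0,9.5,8,-20,-15,-1],[0,0,9.5,10,-25,-15,-1],[0,0,9.5,12.5,-30,-15,-1],[0,0,9.5,15,-35,-15,-1]]]}}

```text
time: 16.88
eef_pos: [0.533, -0.3459, 0.1712]
eef_rot: [-0.042, 3.141, -0.0]
ft_force: [0.3, -0.2, -3.5]
finger_gap: 0.0387
finger_force: 61.3
```

```bash
python3 plan.py  .516 -.4075 -.0165 91.5
```

```text
t 16.88 pos [ 533.  -345.9  171.2] yaw 91.5 j [-0.62  0.49  1.66  0.    0.99 -2.22] gap 0.0387
[-0.  0.  0.] [ 1.87 -6.11 18.77]
```

Request:
{"name": "step_arm", "arguments": {"moves": [[[0,0,0,1,-3,2,-1],[0,0,0,1.8,-6,5,-1],[0,0,0,1.8,-6,9,-1],[0,0,0,1.8,-6,12,-1],[0,0,0,1.8,-6,14.5,-1],[0,0,0,1.8,-6,16.5,-1],[0,0,0,1.8,-6,17.5,-1],[0,0,0,1.8,-6,18.1,-1],[0,0,0,1.8,-6,18.3,-1],[0,0,0,1.8,-6,18.3,-1]]]}}

```text
time: 18.12
eef_pos: [0.5177, -0.4049, -0.012]
eef_rot: [-0.042, 3.141, -0.001]
ft_force: [0.2, -0.3, -3.2]
finger_gap: 0.0387
finger_force: 61.3
```

```bash
python3 plan.py  .516 -.4075 -.0176 91.5
```

```text
t 18.12 pos [ 517.7 -404.9  -12. ] yaw 91.5 j [-0.71  0.74  1.72 -0.    0.67 -2.31] gap 0.0387
[-0.  0.  0.] [ 0.18 -0.26  0.56]
```

Request:
{"name": "step_arm", "arguments": {"moves": [[[0,0,0,0.1,-0.2,0.2,-1],[0,0,0,0.1,-0.2,0.4,-1],[0,0,0,0.1,-0.2,0.5,-1],[0,0,0,0.1,-0.2,0.6,-1],[0,0,0,0.1,-0.2,0.65,-1]]]}}

```text
time: 18.75
eef_pos: [0.5164, -0.4067, -0.0176]
eef_rot: [-0.042, 3.141, -0.0]
ft_force: [-7.4, 6.5, 27.9]
finger_gap: 0.0393
finger_force: 65.0
```

Request:
{"name": "step_arm", "arguments": {"moves": [[[0,0,0,0,0,-0.15,-1],[0,0,0,0,0,-0.15,-0.1],[0,0,0,0,0,-0.15,0.1],[0,0,0,0,0,-0.15,0.3],[0,0,0,0,0,-0.15,0.4],[0,0,0,0,0,-2,0.4],[0,0,0,0,0,-6,0.4],[0,0,0,0,0,-12,0.4],[0,0,0,0,0,-16,0.4],[0,0,0,0,0,-16,0.4]]]}}

```text
time: 20.0
eef_pos: [0.5183, -0.4083, 0.1461]
eef_rot: [-0.042, 3.136, -0.008]
ft_force: [0.5, 0.2, -0.1]
finger_gap: 0.0598
finger_force: 0.0
```

```bash
python3 - <<'E'
from h import *
for n in('scene','top'):
    im,d=imaging.get_image(n)
    measure(n,'yellow_case',im,d,(.025,.05)); 
    for q in('red_case',): measure(n,q,im,d,(.025,.041))
    for q in('blue_carton','green_carton'): measure(n,q,im,d,(.034,.055))
    cv2.imwrite(f'pics/{n}5.png',im[...,::-1])
E
python3 plan.py .581 -.0195 .14 11 .66 -.004 .14 11
```

```text
scene yellow_case 0.97 rect [ 519.6 -406.5] [ 41.1 121.2] 2.3 medxy [ 523.5 -405.5] z med 35.0 829
scene red_case 0.84 rect [ 267.5 -285.3] [ 59.9 160.7] -84.6 medxy [ 288.1 -288.1] z med 36.3 367
scene red_case 0.6 rect [527.1 384.6] [ 42.8 118.8] -4.1 medxy [533.2 382.7] z med 34.8 648
scene blue_carton 0.61 rect [583.7 -20.4] [ 40.8 120.2] -78.7 medxy [585.4 -22.2] z med 42.1 769
scene green_carton 0.81 rect [663.1  -6.7] [ 40.8 120.4] -81.6 medxy [664.5  -7.5] z med 42.3 844
scene green_carton 0.66 rect [581.6 -20.8] [ 44.8 120.2] -78.8 medxy [585.  -23.3] z med 42.1 790
top red_case 0.88 rect [ 242.8 -216. ] [36.9 67.9] 49.1 medxy [ 242.6 -216.4] z med 39.3 86
top red_case 0.77 rect [522.6 387.2] [ 42.2 121.3] -5.9 medxy [519.7 387.2] z med 35.0 793
top blue_carton 0.85 rect [570.5  19.7] [38.2 42.9] -80.3 medxy [573.5  25.9] z med 42.5 193
top blue_carton 0.22 rect [669.1 212. ] [51.7 54.6] -9.7 medxy [658.4 207.4] z med 48.9 241
top green_carton 0.78 rect [657.   -4.8] [ 39.6 117.5] -81.6 medxy [656.7  -1.1] z med 42.3 694
top green_carton few 0.006176596303677107
t 20.5 pos [ 516.2 -406.5  140.3] yaw 91.5 j [-0.71  0.55  1.64 -0.    0.95 -2.31] gap 0.0597
[ 0.  -0.1 80.5] [-7.51 38.51  0.05]
[ 0.  -0.1 80.5] [-15.44  39.85   0.05]
```

View pics/top5.png

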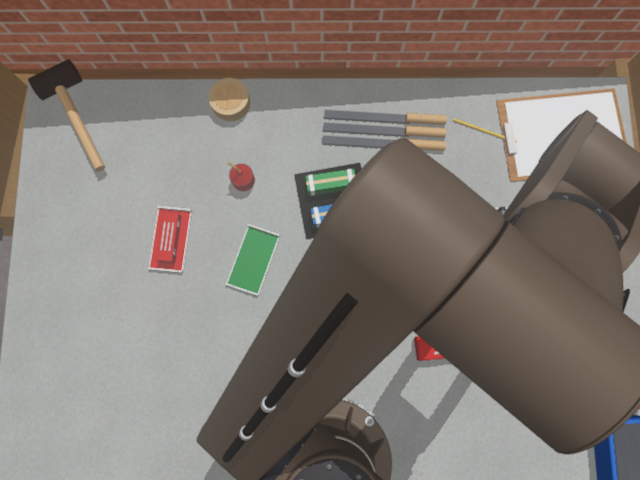

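The top view shows the red case in its tray (168,238), green carton (330,181) and blue (325,215) clear, and the can (242,177) untouched. Yellow measures within about 3 mm of its tray centre in the scene view. Step 1 is done; next, blue.

Request:
{"name": "step_arm", "arguments": {"moves": [[[0,0,10,-1,5,0,0.4],[0,0,20,-2,10,0,0.4],[0,0,30,-3,15,0,0.4],[0,0,40,-4,20,0,0.4],[0,0,50,-5,25,0,0.4],[0,0,60,-6,30,0,0.4],[0,0,70,-7,35,0,0.4],[0,0,80.5,-7.5,38.5,0,0.4],[0,0,80.5,-7.5,38.5,0,0.4],[0,0,80.5,-7.5,38.5,0,0.4]]]}}

```text
time: 21.75
eef_pos: [0.5811, -0.0201, 0.1408]
eef_rot: [-1.994, -2.428, 0.001]
ft_force: [0.0, 0.2, -0.4]
finger_gap: 0.0601
finger_force: 0.0
```

```bash
python3 plan.py .581 -.0195 -.02 11
```

```text
t 21.75 pos [581.1 -20.1 140.8] yaw 11.2 j [-0.09  0.46  1.82 -0.    0.87 -0.28] gap 0.0601
[-0.   0.   0.2] [6.000e-02 1.000e-02 1.608e+01]
```

Request:
{"name": "step_arm", "arguments": {"moves": [[[0,0,0,0,0,4,0.4],[0,0,0,0,0,8,0.4],[0,0,0,0,0,11,0.4],[0,0,0,0,0,13.5,0.4],[0,0,0,0,0,15,0.4],[0,0,0,0,0,15.7,0.4],[0,0,0,0,0,16,0.4],[0,0,0,0,0,16,0.2],[0,0,0,0,0,16,-0.3],[0,0,0,0,0,16,-1],[0,0,0,0,0,16,-1],[0,0,0,0,0,16,-1]]]}}

```text
time: 23.25
eef_pos: [0.5816, -0.0198, -0.0182]
eef_rot: [1.997, 2.424, 0.001]
ft_force: [-1.5, -0.3, 5.7]
finger_gap: 0.0395
finger_force: 61.5
```

```bash
python3 plan.py .463 -.1693 .13 99.8 .463 -.1693 -.0165 -80.2
```

```text
t 23.25 pos [581.6 -19.8 -18.2] yaw 11.0 j [-0.09  0.69  1.91 -0.    0.54 -0.28] gap 0.0395
[  0.    0.1 -88.8] [-12.4  -14.49 -14.83]
[ 0.1 -0.  91.2] [-12.4  -14.5   -0.18]
```

Request:
{"name": "step_arm", "arguments": {"moves": [[[0,0,0,0,0,-1,-1],[0,0,0,0,0,-3,-1],[0,0,0,0,0,-7,-1],[0,0,0,0,0,-12,-1],[0,0,-10,-1,-1,-14.8,-1],[0,0,-20,-2,-3,-14.8,-1],[0,0,-30,-4,-5,-14.8,-1],[0,0,-40,-6,-7,-14.8,-1],[0,0,-50,-8,-9,-14.8,-1],[0,0,-60,-10,-11,-14.8,-1],[0,0,-70,-11,-13,-14.8,-1],[0,0,-80,-12.4,-14.5,-14.8,-1]]]}}

```text
time: 24.75
eef_pos: [0.4616, -0.1696, 0.1296]
eef_rot: [-0.037, 3.141, -0.0]
ft_force: [-0.3, 0.5, -2.8]
finger_gap: 0.0391
finger_force: 61.1
```

Request:
{"name": "step_arm", "arguments": {"moves": [[[0,0,-8.8,0,0,0,-1],[0,0,-8.8,0,0,0,-1],[0,0,-8.8,0,0,0,-1]]]}}

```text
time: 25.12
eef_pos: [0.4627, -0.1691, 0.1293]
eef_rot: [-0.264, 3.13, -0.0]
ft_force: [1.2, 0.4, -2.5]
finger_gap: 0.039
finger_force: 61.2
```

```bash
python3 plan.py .463 -.1693 -.0172 99.8
```

```text
t 25.12 pos [ 462.7 -169.1  129.3] yaw 99.6 j [-0.41  0.36  2.03  0.    0.75 -2.15] gap 0.039
[-0.   0.  -0.2] [-0.02 -0.02 14.65]
```

Request:
{"name": "step_arm", "arguments": {"moves": [[[0,0,0,0,0,3,-1],[0,0,0,0,0,6,-1],[0,0,0,0,0,9,-1],[0,0,0,0,0,11.5,-1],[0,0,0,0,0,13,-1],[0,0,0,0,0,13.8,-1],[0,0,0,0,0,14.1,-1],[0,0,0,0,0,14.3,-1],[0,0,0,0,0,14.5,-1],[0,0,0,0,0,14.5,-1]]]}}

```text
time: 26.38
eef_pos: [0.4627, -0.1693, -0.0158]
eef_rot: [-0.269, 3.13, -0.0]
ft_force: [0.3, -0.4, -2.4]
finger_gap: 0.0393
finger_force: 61.2
```

Request:
{"name": "step_arm", "arguments": {"moves": [[[0,0,0,0,0,0.1,-1],[0,0,0,0,0,0.2,-1],[0,0,0,0,0,0.2,-1]]]}}

```text
time: 26.75
eef_pos: [0.4627, -0.1694, -0.0172]
eef_rot: [-0.269, 3.129, -0.001]
ft_force: [-4.0, 2.3, 18.6]
finger_gap: 0.0388
finger_force: 63.9
```

Seated (18 N contact). I release and retreat.

Request:
{"name": "step_arm", "arguments": {"moves": [[[0,0,0,0,0,-0.1,-1],[0,0,0,0,0,-0.1,-0.1],[0,0,0,0,0,-0.1,0.1],[0,0,0,0,0,-0.1,0.3],[0,0,0,0,0,-0.1,0.4],[0,0,0,0,0,-2,0.4],[0,0,0,0,0,-6,0.4],[0,0,0,0,0,-12,0.4],[0,0,0,0,0,-16,0.4],[0,0,0,0,0,-16,0.4]]]}}

```text
time: 28.0
eef_pos: [0.4644, -0.1701, 0.145]
eef_rot: [-0.269, 3.125, -0.004]
ft_force: [0.2, -1.2, -0.2]
finger_gap: 0.0599
finger_force: 0.0
```

```bash
python3 plan.py .66 -.0055 .14 10;python3 - <<'E'
from h import *
for n in('scene',):
    im,d=imaging.get_image(n)
    for q in('blue_carton','green_carton'): measure(n,q,im,d,(.034,.055))
E
```

```text
t 28.0 pos [ 464.4 -170.1  145. ] yaw 99.8 j [-0.41  0.34  2.01 -0.    0.79 -2.15] gap 0.0599
[ 0.1  0.4 89.8] [-22.08  12.88   0.56]
scene blue_carton 0.92 rect [ 466.5 -170.6] [ 39.4 117.2] 9.8 medxy [ 470.2 -170.6] z med 43.1 690
scene blue_carton 0.42 rect [662.2  -7.1] [ 42.2 121.1] -81.4 medxy [663.6  -9.3] z med 42.3 850
scene green_carton 0.91 rect [662.   -7.2] [ 42.5 120.7] -79.7 medxy [663.8  -7.8] z med 42.3 836
scene green_carton few 0.00667964277646842
scene green_carton 0.51 rect [ 464.4 -170.6] [ 41.1 121. ] 9.2 medxy [ 467.6 -170.5] z med 43.1 727
```

Blue is within 2 mm of its tray centre. Next, green.

Request:
{"name": "step_arm", "arguments": {"moves": [[[0,0,10,-2.5,1.5,0,0.4],[0,0,20,-5,3,0,0.4],[0,0,30,-7.5,4.5,0,0.4],[0,0,40,-10,6,0,0.4],[0,0,50,-12.5,7.5,0,0.4],[0,0,60,-15,9,0,0.4],[0,0,70,-18,10.5,0,0.4],[0,0,80,-20,11.5,0,0.4],[0,0,90,-22.1,12.9,0.5,0.4],[0,0,90,-22.1,12.9,0.5,0.4],[0,0,90,-22.1,12.9,0.5,0.4]]]}}

```text
time: 29.52
eef_pos: [0.6572, -0.0046, 0.1356]
eef_rot: [-2.018, -2.405, 0.003]
ft_force: [0.4, 0.6, -0.1]
finger_gap: 0.06
finger_force: 0.0
```

```bash
python3 plan.py .66 -.0055 -.02 10
```

```text
t 29.52 pos [657.2  -4.6 135.6] yaw 10.0 j [-0.05  0.56  1.64 -0.    0.95 -0.23] gap 0.06
[-0.1 -0.   0. ] [-0.14  0.3  15.56]
```

Request:
{"name": "step_arm", "arguments": {"moves": [[[0,0,0,-0.1,0.2,4,0.4],[0,0,0,-0.1,0.2,8,0.4],[0,0,0,-0.1,0.2,11,0.4],[0,0,0,-0.1,0.2,13.3,0.4],[0,0,0,-0.1,0.2,14.7,0.4],[0,0,0,-0.1,0.2,15.3,0.4],[0,0,0,-0.1,0.2,15.5,0.4],[0,0,0,-0.1,0.2,15.5,0.2],[0,0,0,-0.1,0.2,15.5,-0.3],[0,0,0,-0.1,0.2,15.5,-1],[0,0,0,-0.1,0.2,15.5,-1],[0,0,0,-0.1,0.2,15.5,-1]]]}}

```text
time: 31.02
eef_pos: [0.6609, -0.0051, -0.0171]
eef_rot: [2.022, 2.403, 0.001]
ft_force: [-1.6, -0.9, 5.5]
finger_gap: 0.0391
finger_force: 61.5
```

```bash
python3 plan.py .4706 .1855 .13 70.6
```

```text
t 31.02 pos [660.9  -5.1 -17.1] yaw 9.8 j [-0.05  0.75  1.72 -0.    0.67 -0.23] gap 0.0391
[  0.    0.  -60.8] [ 22.03 -15.48 -14.73]
```

Request:
{"name": "step_arm", "arguments": {"moves": [[[0,0,0,0,0,-1,-1],[0,0,0,0,0,-3,-1],[0,0,0,0,0,-7,-1],[0,0,0,0,0,-12,-1],[0,0,-8,2,-1.5,-15,-1],[0,0,-16,5,-3.5,-15,-1],[0,0,-24,8,-5.5,-15,-1],[0,0,-32,11,-7.5,-15,-1],[0,0,-40,14,-9.5,-15,-1],[0,0,-48,17,-11.5,-15,-1],[0,0,-56,20,-13.5,-15,-1],[0,0,-60.8,22,-15.5,-15,-1]]]}}

```text
time: 32.52
eef_pos: [0.4695, 0.1863, 0.1334]
eef_rot: [0.522, 3.097, 0.001]
ft_force: [0.2, 0.6, -3.0]
finger_gap: 0.0393
finger_force: 61.2
```

Request:
{"name": "step_arm", "arguments": {"moves": [[[0,0,0,0,0,0,-1],[0,0,0,0,0,0,-1]]]}}

```text
time: 32.78
eef_pos: [0.4709, 0.1853, 0.133]
eef_rot: [0.529, 3.095, 0.001]
ft_force: [-0.2, 0.7, -3.4]
finger_gap: 0.0395
finger_force: 61.2
```

```bash
python3 plan.py .4706 .1855 -.0161 70.6
```

```text
t 32.77 pos [470.9 185.3 133. ] yaw 70.6 j [ 0.32  0.37  2.   -0.    0.77 -0.92] gap 0.0395
[ 0.1  0.1 -0. ] [ 6.000e-02 -1.000e-02  1.491e+01]
```

Request:
{"name": "step_arm", "arguments": {"moves": [[[0,0,0,0,0,3,-1],[0,0,0,0,0,6,-1],[0,0,0,0,0,9,-1],[0,0,0,0,0,11.5,-1],[0,0,0,0,0,13,-1],[0,0,0,0,0,14,-1],[0,0,0,0,0,14.4,-1],[0,0,0,0,0,14.6,-1],[0,0,0,0,0,14.7,-1],[0,0,0,0,0,14.8,-1],[0,0,0,0,0,14.8,-1]]]}}

```text
time: 34.15
eef_pos: [0.4703, 0.1853, -0.0159]
eef_rot: [0.529, 3.097, 0.0]
ft_force: [0.8, 0.2, -3.5]
finger_gap: 0.039
finger_force: 61.1
```

Request:
{"name": "step_arm", "arguments": {"moves": [[[0,0,0,0,0,0.1,-1],[0,0,0,0,0,0.15,-1],[0,0,0,0,0,0.15,-1]]]}}

```text
time: 34.52
eef_pos: [0.4703, 0.1853, -0.0162]
eef_rot: [0.528, 3.096, 0.001]
ft_force: [-6.8, -1.9, 32.4]
finger_gap: 0.0393
finger_force: 65.6
```

Request:
{"name": "step_arm", "arguments": {"moves": [[[0,0,0,0,0,-0.15,-1],[0,0,0,0,0,-0.15,-0.1],[0,0,0,0,0,-0.15,0.1],[0,0,0,0,0,-0.15,0.3],[0,0,0,0,0,-0.15,0.4],[0,0,0,0,0,-2,0.4],[0,0,0,0,0,-6,0.4],[0,0,0,0,0,-12,0.4],[0,0,0,0,0,-18,0.4],[0,0,0,0,0,-18,0.4],[0,0,0,0,0,-18,0.4]]]}}

```text
time: 35.9
eef_pos: [0.47, 0.1852, 0.1625]
eef_rot: [0.528, 3.097, 0.0]
ft_force: [-0.4, -0.2, -0.8]
finger_gap: 0.0598
finger_force: 0.0
```

Run:
```python
from h import *
im,d=imaging.get_image('scene')
for q in('red_case','yellow_case','blue_carton','green_carton'): measure('scene',q,im,d,(.025,.055))
cv2.imwrite('pics/end.png',im[...,::-1])
```

```text
scene red_case 0.83 rect [ 266.3 -287.2] [ 59.9 167.4] -83.8 medxy [ 274.9 -288.6] z med 42.9 1352
scene red_case 0.4 rect [472.4 183.5] [ 40.7 126.2] -19.9 medxy [481.5 180.2] z med 43.2 691
scene yellow_case 0.66 rect [ 518.5 -405.8] [ 39.3 121.3] 1.4 medxy [ 525.3 -405.8] z med 34.9 794
scene blue_carton 0.95 rect [ 465.  -170.8] [ 40.  121.8] 10.1 medxy [ 472.5 -171.5] z med 42.9 773
scene green_carton 0.72 rect [472.6 184.2] [ 41.6 126.3] -20.3 medxy [481.5 180.2] z med 43.2 695
```

View pics/end.png

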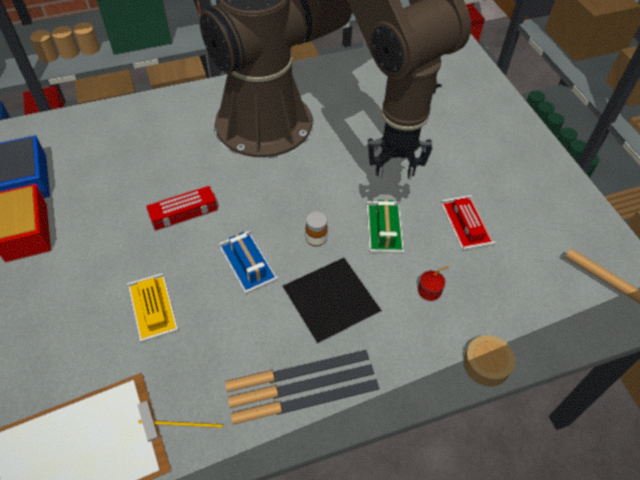

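All four boxes lie centred in their trays: yellow (153,305), blue (248,262), green (385,227) and red (467,220). The jar (317,229) and can (431,285) are untouched, the mat is empty and the gripper is clear. I hand in.

```bash
python3 -c "
from bench import robot
print(robot.sign_off())"
```

```text
the job is handed in; nothing more can be done
None
```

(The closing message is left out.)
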